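# Open the tight canister on the one-handed jar board

## Task

The canister's cap is tight and you have one hand: swing the jar board's steel hasp down across the front of the orange canister until it lies fully home over its catch, so that the canister is braced and cannot turn, and leave it so. Then unscrew the white cap (anticlockwise), stop turning once its threads let go, and lift it straight off. Finish still holding the cap in the gripper, level and a finger's breadth or so clear above the canister's mouth, with the canister where it stood and the kitchenware around it left alone.

Things in the scene. Friction and masses are not known exactly. Their poses are not given: they have to be found in the camera images.
- board: Jar board for one-handed use, fixed to the counter: beech base 190 (x) x 210 (y) x 18 mm; rubber-faced back fence, 84 mm high, at its +x side; dark steel posts 90 mm high at x = -60, y = +62 (hinge) and -62 mm (catch). Origin: centre of its underside, z up; its -x side, with the hasp, faces roughly to the robot. With the hasp open, the canister standing on it would turn along with the cap.
- hasp (a joint): Angle of the board's steel hasp, rad: 0 = level across the front of the canister, fully home over the catch; 1.57 = upright; 2.1 = leaning out over the board's +y side (its stop). Starts open at 1.45 to 2.0. Turns about the board's x axis through point hasp_hinge; the plate points along the board's -y at 0, up at 1.57. Stiff hinge: it stays where left; about 2 N at its end moves it.
- hasp_hinge (a point): On the hasp's hinge axis, at (-60, 62, 94) mm in the board's frame, axes as the board's. The plate is 26 mm wide (along board x), 4 mm thick, centred on this point and 159 mm long; 10 x 22 mm slot centred 124 mm from the hinge; a rubber jaw, 70 x 28 mm, under its middle faces the canister with about 2 mm play. Home, its top face lies 96 mm over the counter.
- hasp_end (a point): Middle of the free end edge of the hasp, on the face that is on top when home: 159 mm from the hinge. It moves with the hasp.
- catch (a point): The catch, a 13 mm wide steel staple on the catch post that the hasp's slot drops over: at (-60, -62, 96) mm in the board's frame; its top is 111 mm over the counter.
- canister: Loose orange plastic canister, rounded square 86 x 86 mm, shoulder 95 mm over its underside, about 0.75 kg. Origin: centre of its underside, 18 mm over the counter; z up; axes nearly those of the board. Its neck (41 mm across) ends 18 mm over the shoulder. Once braced it still has about 4 degrees of play.
- mouth (a point): Centre of the canister's mouth at the top of its soft seal, 120 mm over the canister's underside.
- cap: Cream-white twist cap, ribbed wall, 64 mm across, 24 mm high, 45 g. Origin: centre of its lower rim, 97 mm over the canister's underside when shut; z up. Tight: 0.3 to 1 N m, more when turned fast. Turned anticlockwise from above it rises 2.5 mm and lets go at 57 degrees, then lifts straight off; at 100 it would meet the next thread; its rim clears the mouth 23 mm above its shut height.
- cap_mark (a point): Orange mark on the cap: point on the top outer edge, at (32, 0, 24) mm in the cap's frame. Shut, it points along the canister's +x, the anticlockwise turn is its angle about the canister's axis.
- steamer: Bystander: empty aluminium steamer basket with a perforated floor and two side handles, 228 mm across the rim, 92 mm high. Origin: centre of its underside.
- jug: Bystander: glass measuring jug, 114 mm across the rim, 140 mm high, with a handle at its +x. Origin: centre of its underside.
- bowl: Bystander: small blue ceramic bowl, 110 mm across, 50 mm high, beyond the board. Origin: centre of its underside.
There are look-alikes about, which are no part of the job. What is shaped like the cap but blue or green is not meant.

How it is judged:
By the outcome, as a careful person would: the job done as asked, in the order asked, and still so for the second after the job is handed in, while the arm keeps its last pose, push and grip.
It also fails if it takes over 51 s, if anything falls off the work surface, if the arm or the gripper's body presses on something with over 40 N, if the wrist force passes 120 N, or if a joint passes its speed limit or range.

## Robot

A 6-joint arm with a two-finger parallel gripper is mounted at the origin on the work surface. World frame = base frame: x ahead of the robot, y to its left, z up, the work surface at z = 0. Lengths are in m, angles in rad, forces in N, time in s.
With the tool pointing down it reaches from about 0.375 to 0.925 m from the base axis. Payload 5.7 kg.
Tool frame: the origin (TCP) lies midway between the tips of the shut fingers; the grasp point (between the pads) lies 19 mm behind it (arm.grip_depth is the distance from the TCP to the grasp point, in m); x points along the fingers, y is the direction in which the jaws open and shut, and the axes are right-handed (so a half turn about x gives the same grasp; the last joint's range is limited). The gripper opens to 85 mm and grips with 20 to 120 N. Pads are 22 mm wide; open, the fingers measure 114 mm over their backs; the gripper's body (76 mm by 85 mm) begins 54 mm behind the grasp point. The pads swing forward as they close: fully open they stand 13 mm farther back than shut.
Start: joints at [1.157, 0.359, 1.51, -0, 1.272, -0.115], TCP at [0.177, 0.573, 0.231] pointing down, gripper open.
Joint ranges: [-2.97, 2.97], [-1.01, 2.36], [0.21, 2.38], [-0.96, 4.11], [0.2, 2.71], [-2.98, 2.98]. Speed limits (rad/s): [2.39, 2.39, 3.14, 3.14, 3.14, 3.14].

## Interface

Orientations are given as a rotation vector (axis times angle).
In Python, from station import arm gives the robot as it stands.
- The arm moves only by the tool play_rows, never from a script. Its argument "plan" is a list of rows, each an object of numbers: "hand": the finger opening in m, from 0 to 0.0854; "tx", "ty", "tz": the shift along the tool's x, y, z in m; "ax", "ay", "az": the turn, a rotation vector about the tool's x, y, z in rad. In form: [{"hand": .., "tx": .., "ty": .., "tz": .., "ax": .., "ay": .., "az": ..}, ...]. A call has 1 to 12 rows; each row is the pose to reach, as a shift and turn from the pose commanded when the call began, along the tool's axes at that moment; what a row does not reach only later rows make up. A row lasts 1/12 s, in which the tool goes at most 41.7 mm and 7.16 degrees, less where a joint would pass 70% of its speed; a pose out of reach is approached as far as the arm can. A call with a gripper value outside its range is refused whole. The fingers move at their own pace and stop on an object; "grip_force" is the grip in N (left out, the last holds). Time passes only in rows, so rows that repeat a pose let the fingers close. It gives the time, the measured TCP pose, the force and the opening at its end, in the units of the state.
- arm.state(): the state, without advancing time (a new reading comes with each control period).
- arm.capture(name): name is "side" or "top"; returns the picture (400x640x3 uint8, red, green, blue); there is no depth.
- arm.camera_model(name): a dict with "fx", "fy", "cx", "cy" (pixels), "eye" and "rotation" of the camera in the world. Camera axes: x right, y down, z forward; pixel columns grow to the right and rows downward; lengths in m; the calibration is good to about 2 mm. A picture is of the moment at which its call begins. camera_model takes no time and is no camera call.
- arm.finish_job(): hands the job in, once; it reports no verdict.
The state is a dict: "time": time; "qpos": joint angles; "qvel": joint speeds; "joint_efforts": joint torques, N m; "tcp_pos": TCP position; "tcp_rot": TCP orientation; "contact_force": force on the tool from outside, world axes, zero at the start; "moment": the same for the moment, N m; "finger_gap": finger opening in m.
Only numpy, scipy, OpenCV 4.12 (cv2) and the standard library are available. Lean on these libraries where they do the work, as an engineer would, in place of code of your own. Each camera call takes 0.05 s, during which the arm holds its last target. There are 200 camera calls.

## Working session

There is one attempt and no reset: what is moved stays moved. The work goes in short steps, Python scripts to look and compute and a tool call to move; the robot and the scene stay as the last step left them, time stands still between calls to the robot, and variables do not carry over. Pictures are saved under pics/ and viewed, about 8 in all and at most 12, crops included, and the job is handed in when it is done.

Besides the shell and the picture viewer there is one more tool, called after ">>>" by a JSON object that holds its "op" and its "data". play_rows: Moves the arm, as the interface text tells. Its arguments: {"type":"object","properties":{"plan":{"type":"array"},"grip_force":{"type":"number"}},"required":["plan"]}

```bash
mkdir -p pics; ls
cat > h.py <<'E'
import numpy as np,cv2
from station import arm
from scipy.spatial.transform import Rotation as R
def snap(cam,name):
    im=arm.capture(cam); cv2.imwrite(f'pics/{name}.png',im[:,:,::-1]); return im
def ray(cam,u,v):
    m=arm.camera_model(cam); d=np.array([(u-m['cx'])/m['fx'],(v-m['cy'])/m['fy'],1.])
    return np.array(m['eye']),np.array(m['rotation'])@d
def atz(cam,u,v,z):
    e,d=ray(cam,u,v); return e+d*(z-e[2])/d[2]
def proj(cam,p):
    m=arm.camera_model(cam); q=np.array(m['rotation']).T@(np.array(p)-np.array(m['eye']))
    return np.array([m['fx']*q[0]/q[2]+m['cx'],m['fy']*q[1]/q[2]+m['cy']])
def tri(u1,u2):
    e1,d1=ray('side',*u1);e2,d2=ray('top',*u2)
    A=np.c_[d1,-d2];s=np.linalg.lstsq(A,e2-e1,rcond=None)[0]
    a=e1+s[0]*d1;b=e2+s[1]*d2; return (a+b)/2,np.linalg.norm(a-b)
E
python3 - <<'E'
from h import *
a=snap('side','s0');b=snap('top','t0')
for c in('side','top'): print(arm.camera_model(c))
print(arm.state())
E
```

```text
pics
{'fx': 430.4472462890382, 'fy': 430.4472462890382, 'cx': 318.755419568473, 'cy': 198.87576708054792, 'eye': array([ 0.03695259, -0.53426374,  1.04151193]), 'rotation': array([-2.32586549,  0.92143972, -0.33229128])}
{'fx': 505.3840006776045, 'fy': 505.3840006776045, 'cx': 324.6007316223013, 'cy': 204.89384953709248, 'eye': array([ 0.35633136, -0.00877057,  1.8603153 ]), 'rotation': array([-2.17542947,  2.14473384, -0.12851383])}
{'time': 0.1, 'qpos': array([ 1.15691187e+00,  3.59437945e-01,  1.51134372e+00,  8.51004428e-06,
        1.27249301e+00, -1.15066671e-01]), 'qvel': array([ 4.08251424e-04, -1.69098285e-03, -3.73976972e-03,  6.34284657e-05,
        1.66938206e-03,  7.93094313e-04]), 'joint_efforts': array([ 9.65806757e-04, -5.28648627e+01, -2.79353392e+01,  6.94130586e-05,
        4.93613901e-03, -4.67474490e-05]), 'tcp_pos': array([0.17636865, 0.57284422, 0.23052725]), 'tcp_rot': array([ 0.23327202,  1.55848995, -0.23582687]), 'contact_force': array([-0.03975774, -0.53600287,  0.22079036]), 'moment': array([ 0.03156556,  0.06929009, -0.0549154 ]), 'finger_gap': 0.08543145812562584}
```

View pics/s0.png

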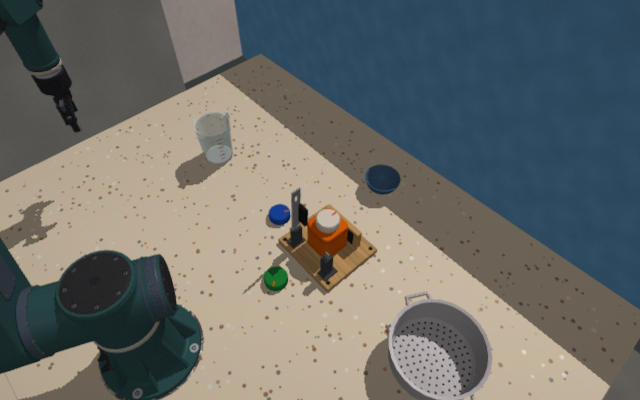

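View pics/t0.png

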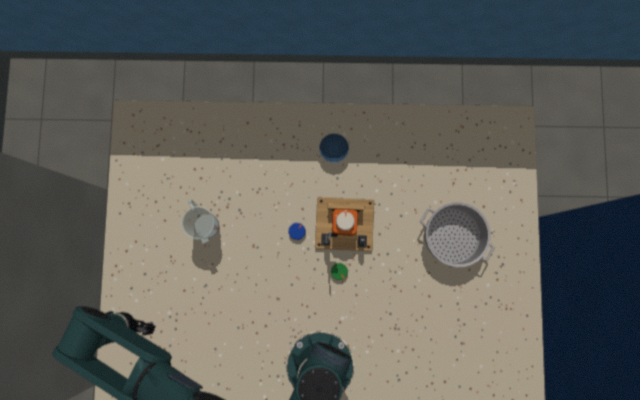

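The white cap is at side (328,220) / top (345,221). The blue look-alike is at side (279,214) / top (297,231), and the green one at side (276,278) / top (339,271). I choose the white one, on the orange canister. The hasp stands upright at side (296,215). The next step is a close crop to check this.

```bash
sed -i "s/np.array(m\['rotation'\])/R.from_rotvec(m['rotation']).as_matrix()/" h.py
python3 - <<'E'
from h import *
a=cv2.imread('pics/s0.png')[170:300,250:390];b=cv2.imread('pics/t0.png')[190:260,305:385]
A=cv2.resize(a,None,fx=4,fy=4,interpolation=2);B=cv2.resize(b,None,fx=7,fy=7,interpolation=2)
cv2.imwrite('pics/c1.png',A);cv2.imwrite('pics/c2.png',B)
print(A.shape,B.shape, tri((328,220),(345,221)))
E
```

```text
(520, 560, 3) (490, 560, 3) (array([ 0.50965641, -0.07920626,  0.12574232]), np.float64(0.002737763932543663))
```

View pics/c1.png

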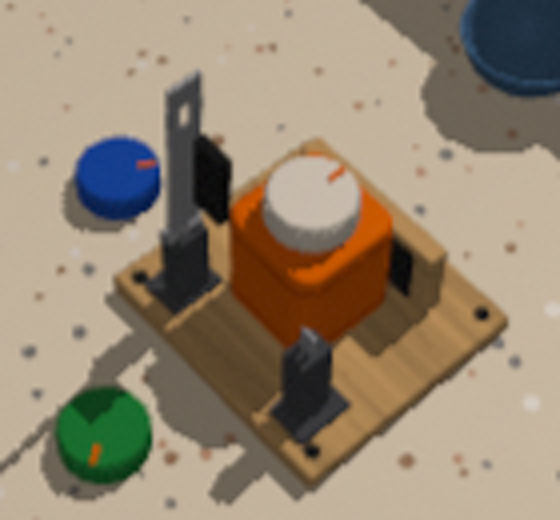

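View pics/c2.png

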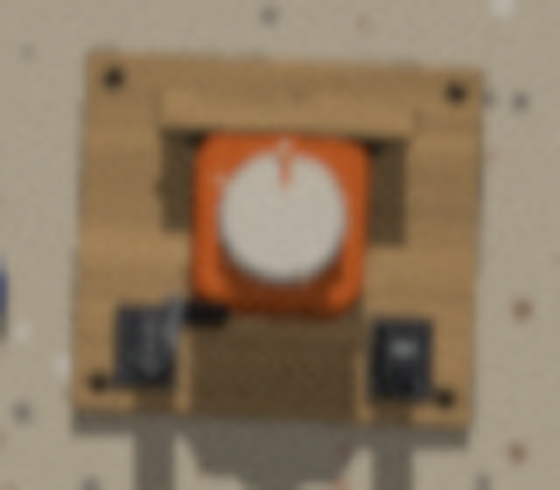

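Run:
```python
from h import *
T=lambda u,v:(u/7+305-.4,v/7+190-.4)
S=lambda u,v:(u/4+250-.4,v/4+170-.4)
P=[(95,105),(95,-105),(-95,-105),(-95,105)]
for n,c in(('top',[T(88,52),T(483,70),T(472,418),T(75,404)]),('side',[S(315,138),S(507,320),S(312,480),S(116,278)])):
    q=np.array([atz(n,*k,.018)[:2] for k in c]);m=q.mean(0)
    p=np.array(P)/1000; d=q-m
    th=np.arctan2((p[:,0]*d[:,1]-p[:,1]*d[:,0]).sum(),(p*d).sum())
    print(n,m,np.degrees(th),np.linalg.norm(np.roll(q,1,0)-q,axis=1))
tc=T(283,213);sc=S(312,193)
print('cap',atz('top',*tc,.139),atz('side',*sc,.139),tri(sc,tc))
for th,n in((T(285,178),'mark'),): print(n, atz('top',*th,.139))
print('mark side',atz('side',*S(341,170),.139))
print('catch',atz('side',*S(310,333),.111),atz('top',*T(405,348),.111))
e,d=ray('side',*S(184,78)); print('end ray',[e+d*((z-e[2])/d[2]) for z in(.24,.25,.26)])
```

```text
top [ 0.51006663 -0.08101751] -1.4657757342212667 [0.18453137 0.20767332 0.1823122  0.2062073 ]
side [ 0.50797647 -0.08503037] -2.446645541513267 [0.18984827 0.2060846  0.18357491 0.2066086 ]
cap [ 0.51075053 -0.0778835   0.139     ] [ 0.50792835 -0.08096623  0.139     ] (array([ 0.5111764 , -0.07803535,  0.13300209]), np.float64(0.00028510444711365204))
mark [ 0.5279344  -0.07870033  0.139     ]
mark side [ 0.53468011 -0.0805998   0.139     ]
catch [ 0.44620096 -0.14379434  0.111     ] [ 0.44719724 -0.13989946  0.111     ]
end ray [array([ 0.45834048, -0.01733163,  0.24      ]), array([ 0.45308307, -0.02378109,  0.25      ]), array([ 0.44782565, -0.03023055,  0.26      ])]
```

```bash
cat >> h.py <<'E'
def mv(p,yaw=None):
    """shift/turn in current tool axes to world TCP p, jaw direction at yaw(deg), tool down"""
    s=arm.state(); M=R.from_rotvec(s['tcp_rot']).as_matrix(); d=M.T@(np.array(p)-s['tcp_pos'])
    out=[('t',d.round(4))]
    if yaw is not None:
        y=np.array([np.cos(np.radians(yaw)),np.sin(np.radians(yaw)),0]);x=np.array([0,0,-1.]);
        W=np.c_[x,y,np.cross(x,y)]
        out.append(('a',R.from_matrix(M.T@W).as_rotvec().round(4)))
    return out
E
python3 - <<'E'
from h import *
s=arm.state();print(R.from_rotvec(s['tcp_rot']).as_matrix().round(4))
for y in(0,-2,88,178,-92): print(y,mv((.449,.03,.21),y))
E
```

```text
[[-7.000e-04  2.944e-01  9.557e-01]
 [-1.500e-03  9.557e-01 -2.944e-01]
 [-1.000e+00 -1.700e-03 -2.000e-04]]
0 [('t', array([ 0.0212, -0.4385,  0.4204])), ('a', array([1.272e+00, 9.000e-04, 1.600e-03]))]
-2 [('t', array([ 0.0212, -0.4385,  0.4204])), ('a', array([1.3069e+00, 9.0000e-04, 1.6000e-03]))]
88 [('t', array([ 0.0212, -0.4385,  0.4204])), ('a', array([-0.2639, -0.0004,  0.0016]))]
178 [('t', array([ 0.0212, -0.4385,  0.4204])), ('a', array([-1.8347e+00, -1.7000e-03,  1.0000e-03]))]
-92 [('t', array([ 0.0212, -0.4385,  0.4204])), ('a', array([2.8777e+00, 2.4000e-03, 6.0000e-04]))]
```

>>> {"op": "play_rows", "data": {"plan": [{"hand":0,"tx":-0.01,"ty":-0.033,"tz":0.034,"ax":0.11},{"hand":0,"tx":-0.01,"ty":-0.066,"tz":0.068,"ax":0.22},{"hand":0,"tx":-0.01,"ty":-0.1,"tz":0.102,"ax":0.33},{"hand":0,"tx":-0.01,"ty":-0.133,"tz":0.136,"ax":0.44},{"hand":0,"tx":-0.01,"ty":-0.166,"tz":0.17,"ax":0.55},{"hand":0,"tx":-0.01,"ty":-0.2,"tz":0.204,"ax":0.66},{"hand":0,"tx":-0.01,"ty":-0.233,"tz":0.238,"ax":0.77},{"hand":0,"tx":-0.01,"ty":-0.266,"tz":0.272,"ax":0.88},{"hand":0,"tx":-0.01,"ty":-0.3,"tz":0.306,"ax":0.99},{"hand":0,"tx":-0.01,"ty":-0.333,"tz":0.34,"ax":1.1},{"hand":0,"tx":-0.01,"ty":-0.366,"tz":0.374,"ax":1.2},{"hand":0,"tx":-0.01,"ty":-0.4,"tz":0.408,"ax":1.307}]}}

```text
invalid input at $.plan[0]: expected keys hand, tx, ty, tz, ax, ay, az
```

>>> {"op": "play_rows", "data": {"plan": [{"hand":0,"tx":-0.01,"ty":-0.033,"tz":0.034,"ax":0.11,"ay":0,"az":0},{"hand":0,"tx":-0.01,"ty":-0.066,"tz":0.068,"ax":0.22,"ay":0,"az":0},{"hand":0,"tx":-0.01,"ty":-0.1,"tz":0.102,"ax":0.33,"ay":0,"az":0},{"hand":0,"tx":-0.01,"ty":-0.133,"tz":0.136,"ax":0.44,"ay":0,"az":0},{"hand":0,"tx":-0.01,"ty":-0.166,"tz":0.17,"ax":0.55,"ay":0,"az":0},{"hand":0,"tx":-0.01,"ty":-0.2,"tz":0.204,"ax":0.66,"ay":0,"az":0},{"hand":0,"tx":-0.01,"ty":-0.233,"tz":0.238,"ax":0.77,"ay":0,"az":0},{"hand":0,"tx":-0.01,"ty":-0.266,"tz":0.272,"ax":0.88,"ay":0,"az":0},{"hand":0,"tx":-0.01,"ty":-0.3,"tz":0.306,"ax":0.99,"ay":0,"az":0},{"hand":0,"tx":-0.01,"ty":-0.333,"tz":0.34,"ax":1.1,"ay":0,"az":0},{"hand":0,"tx":-0.01,"ty":-0.366,"tz":0.374,"ax":1.2,"ay":0,"az":0},{"hand":0,"tx":-0.01,"ty":-0.4,"tz":0.408,"ax":1.307,"ay":0.001,"az":0.0016}]}}

```text
time: 1.1
tcp_pos: [0.4148, 0.1327, 0.2413]
tcp_rot: [1.24, 1.191, -1.237]
contact_force: [0.4, 0.2, 0.5]
finger_gap: 0.0001
```

Run:
```python
from h import *
a=snap('side','s1');b=snap('top','t1')
s=arm.state();print(s['tcp_pos'],s['finger_gap'],s['time'],R.from_rotvec(s['tcp_rot']).as_matrix().round(3))
A=cv2.resize(a[100:300,230:390,::-1],None,fx=3,fy=3,interpolation=2);B=cv2.resize(b[190:260,275:375,::-1],None,fx=3.2,fy=3.2,interpolation=2)
C=np.zeros((600,800,3),np.uint8);C[:600,:480]=A;C[:224,480:800]=B;cv2.imwrite('pics/c3.png',C)
print(proj('side',s['tcp_pos']),proj('top',s['tcp_pos']))
```

```text
[0.41763408 0.12959754 0.24143699] -0.00012548272231543113 1.2 [[ 0.003  0.999 -0.045]
 [-0.001 -0.045 -0.999]
 [-1.     0.003  0.   ]]
[244.95744406 164.4561364 ] [281.14041265 245.29697668]
```

View pics/c3.png

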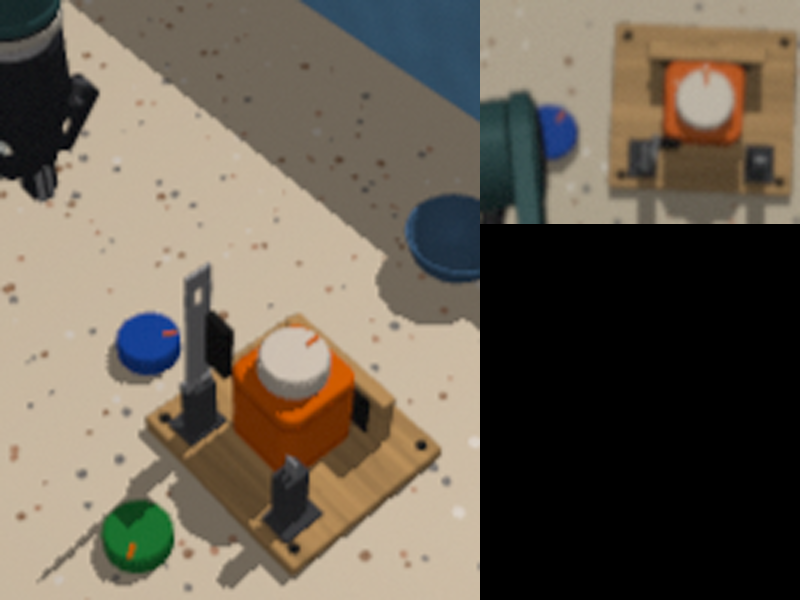

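Both views agree with the estimates. The hasp is upright, the fingertip projects where it is seen (crop (42,195)), and the white cap is untouched. Next I swing the hasp down with the shut fingers.

>>> {"op": "play_rows", "data": {"plan": [{"hand":0,"tx":0.01,"ty":0.012,"tz":0.03,"ax":0,"ay":0,"az":0},{"hand":0,"tx":0.02,"ty":0.025,"tz":0.06,"ax":0,"ay":0,"az":0},{"hand":0,"tx":0.036,"ty":0.036,"tz":0.09,"ax":0,"ay":0,"az":0},{"hand":0,"tx":0.042,"ty":0.039,"tz":0.115,"ax":0,"ay":0,"az":0},{"hand":0,"tx":0.042,"ty":0.039,"tz":0.13,"ax":0,"ay":0,"az":0},{"hand":0,"tx":0.042,"ty":0.039,"tz":0.141,"ax":0,"ay":0,"az":0},{"hand":0,"tx":0.043,"ty":0.039,"tz":0.152,"ax":0,"ay":0,"az":0},{"hand":0,"tx":0.045,"ty":0.039,"tz":0.162,"ax":0,"ay":0,"az":0},{"hand":0,"tx":0.048,"ty":0.039,"tz":0.172,"ax":0,"ay":0,"az":0},{"hand":0,"tx":0.052,"ty":0.039,"tz":0.182,"ax":0,"ay":0,"az":0},{"hand":0,"tx":0.058,"ty":0.039,"tz":0.191,"ax":0,"ay":0,"az":0},{"hand":0,"tx":0.063,"ty":0.039,"tz":0.2,"ax":0,"ay":0,"az":0}]}}

```text
time: 2.2
tcp_pos: [0.4469, -0.0672, 0.1776]
tcp_rot: [1.236, 1.192, -1.233]
contact_force: [0.4, 1.9, -0.0]
finger_gap: -0.0005
```

Run:
```python
from h import *
a=snap('side','s2')
s=arm.state();print(s['tcp_pos'],s['contact_force'],s['time'],R.from_rotvec(s['tcp_rot']).as_matrix().round(3))
cv2.imwrite('pics/c4.png',cv2.resize(a[100:300,230:390,::-1],None,fx=3,fy=3,interpolation=2))
```

```text
[ 0.44635273 -0.06835552  0.17672419] [ 1.14363194 -1.34570806 -0.74161053] 2.25 [[-0.     0.999 -0.035]
 [ 0.001 -0.035 -0.999]
 [-1.    -0.    -0.001]]
```

View pics/c4.png

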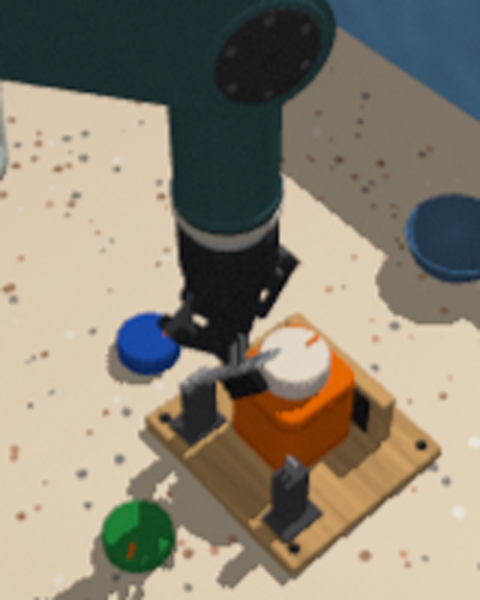

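The hasp is about halfway down, at roughly 0.9 rad, with the shut fingers on its upper face (crop (237,350)). I carry on along the arc.

>>> {"op": "play_rows", "data": {"plan": [{"hand":0,"tx":0.006,"ty":0.0,"tz":0.009,"ax":0,"ay":0,"az":0},{"hand":0,"tx":0.013,"ty":0.0,"tz":0.018,"ax":0,"ay":0,"az":0},{"hand":0,"tx":0.0215,"ty":0.0,"tz":0.0245,"ax":0,"ay":0,"az":0},{"hand":0,"tx":0.03,"ty":0.0,"tz":0.03,"ax":0,"ay":0,"az":0},{"hand":0,"tx":0.04,"ty":0.0,"tz":0.034,"ax":0,"ay":0,"az":0},{"hand":0,"tx":0.05,"ty":0.0,"tz":0.037,"ax":0,"ay":0,"az":0},{"hand":0,"tx":0.06,"ty":0.0,"tz":0.038,"ax":0,"ay":0,"az":0},{"hand":0,"tx":0.068,"ty":0.0,"tz":0.038,"ax":0,"ay":0,"az":0},{"hand":0,"tx":0.074,"ty":0.0,"tz":0.038,"ax":0,"ay":0,"az":0},{"hand":0,"tx":0.078,"ty":0.0,"tz":0.038,"ax":0,"ay":0,"az":0},{"hand":0,"tx":0.08,"ty":0.0,"tz":0.038,"ax":0,"ay":0,"az":0}]}}

```text
time: 3.17
tcp_pos: [0.4449, -0.1042, 0.0973]
tcp_rot: [1.236, 1.194, -1.234]
contact_force: [0.0, -1.0, 1.8]
finger_gap: 0.0001
```

Run:
```python
from h import *
s=arm.state();print(s['tcp_pos'],s['contact_force'],s['moment'],s['time'])
```

```text
[ 0.44492185 -0.10423853  0.09725425] [ 0.04013289 -1.04386899  1.7945804 ] [-0.07880405  0.11295971  0.00098198] 3.1667
```

>>> {"op": "play_rows", "data": {"plan": [{"hand":0,"tx":0.001,"ty":0.0,"tz":0,"ax":0,"ay":0,"az":0},{"hand":0,"tx":0.002,"ty":0.0,"tz":0,"ax":0,"ay":0,"az":0},{"hand":0,"tx":0.003,"ty":0.0,"tz":0,"ax":0,"ay":0,"az":0},{"hand":0,"tx":0.003,"ty":0.0,"tz":0,"ax":0,"ay":0,"az":0}]}}

```text
time: 3.5
tcp_pos: [0.4452, -0.1042, 0.0959]
tcp_rot: [1.236, 1.193, -1.233]
contact_force: [-2.8, -0.0, 9.8]
finger_gap: -0.0002
```

>>> {"op": "play_rows", "data": {"plan": [{"hand":0,"tx":0.001,"ty":0.0,"tz":0,"ax":0,"ay":0,"az":0},{"hand":0,"tx":0.002,"ty":0.0,"tz":0,"ax":0,"ay":0,"az":0},{"hand":0,"tx":0.002,"ty":0.0,"tz":0,"ax":0,"ay":0,"az":0}]}}

```text
time: 3.75
tcp_pos: [0.4453, -0.1042, 0.0955]
tcp_rot: [1.236, 1.192, -1.233]
contact_force: [-8.3, 3.0, 32.5]
finger_gap: -0.0002
```

>>> {"op": "play_rows", "data": {"plan": [{"hand":0,"tx":-0.03,"ty":0.0,"tz":0,"ax":0,"ay":0,"az":0},{"hand":0.02,"tx":-0.07,"ty":0.0,"tz":0,"ax":0,"ay":0,"az":0},{"hand":0.085,"tx":-0.105,"ty":0.0,"tz":-0.01,"ax":0,"ay":0,"az":0},{"hand":0.085,"tx":-0.13,"ty":0.0,"tz":-0.04,"ax":0,"ay":0,"az":0},{"hand":0.085,"tx":-0.14,"ty":0.0,"tz":-0.08,"ax":0,"ay":0,"az":0},{"hand":0.085,"tx":-0.14,"ty":0.0,"tz":-0.12,"ax":0,"ay":0,"az":0},{"hand":0.085,"tx":-0.14,"ty":0.0,"tz":-0.16,"ax":0,"ay":0,"az":0},{"hand":0.085,"tx":-0.14,"ty":0.0,"tz":-0.2,"ax":0,"ay":0,"az":0},{"hand":0.085,"tx":-0.14,"ty":0.0,"tz":-0.22,"ax":0,"ay":0,"az":0},{"hand":0.085,"tx":-0.14,"ty":0.0,"tz":-0.22,"ax":0,"ay":0,"az":0}]}}

```text
time: 4.58
tcp_pos: [0.4528, 0.1192, 0.2338]
tcp_rot: [1.235, 1.196, -1.229]
contact_force: [0.2, -0.7, -0.9]
finger_gap: 0.0851
```

Run:
```python
from h import *
a=snap('side','s3');b=snap('top','t3')
s=arm.state();print(s['tcp_pos'],s['contact_force'],s['time'],s['finger_gap'],R.from_rotvec(s['tcp_rot']).as_matrix().round(3))
C=np.zeros((550,800,3),np.uint8);C[:520,:420]=cv2.resize(a[180:310,270:375,::-1],None,fx=4,fy=4,interpolation=2)
C[:375,425:800]=cv2.resize(b[190:265,305:380,::-1],None,fx=5,fy=5,interpolation=2);cv2.imwrite('pics/c5.png',C)
```

```text
[0.4527086  0.11592586 0.23348271] [ 0.54266909  0.18358862 -0.35988791] 4.6833 0.0848650613739841 [[ 0.001  0.999 -0.032]
 [ 0.001 -0.032 -0.999]
 [-1.     0.001 -0.001]]
```

View pics/c5.png

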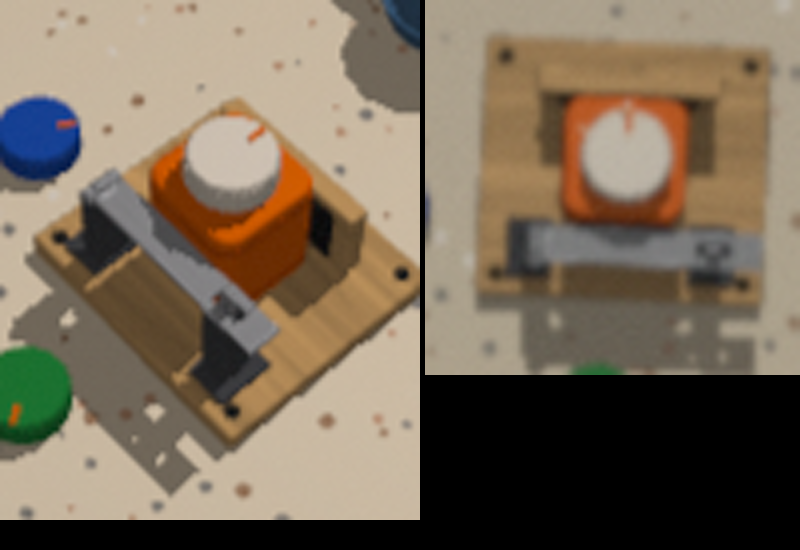

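The hasp lies home: the staple shows through its slot at crop (228,305), and the canister and mark have not moved. Next, the cap centre.

Run:
```python
from h import *
t=((628-425)/5+305-.4,153/5+190-.4);s=(233/4+270-.4,155/4+180-.4)
print(atz('top',*t,.137),atz('side',*s,.139),tri(s,t))
for n in('top','side'):
  im=cv2.cvtColor(cv2.imread(f'pics/{n[0]}3.png'),cv2.COLOR_BGR2HSV)
  m=((im[...,1]<60)&(im[...,2]>150)).astype(np.uint8)
  x,y=(int(k) for k in (t if n=='top' else s)); k,l,st,ce=cv2.connectedComponentsWithStats(m)
  i=l[y,x]; print(n,st[i],ce[i],atz(n,*ce[i],.139))
q=(245,147)
print(mv((.51,-.079,.2),0),mv((.51,-.079,.2),-30),arm.state()['qpos'])
```

```text
[ 0.51034965 -0.07855588  0.137     ] [ 0.50729142 -0.08255051  0.139     ] (array([ 0.51092966, -0.07885766,  0.13178819]), np.float64(0.00029041384429900376))
top [337 213  17  16 216] [344.89814815 220.69907407] [ 0.50844476 -0.07745935  0.139     ]
side [317 209  23  19 318] [327.49371069 218.32704403] [ 0.50666931 -0.08186968  0.139     ]
[('t', array([0.0333, 0.0635, 0.193 ])), ('a', array([-0.0323, -0.0012, -0.001 ]))] [('t', array([0.0333, 0.0635, 0.193 ])), ('a', array([ 0.4913, -0.0014, -0.0007]))] [1.01842324e-01 1.63379895e-01 1.78258505e+00 1.15386876e-03
 1.19449333e+00 1.33724442e-01]
```

>>> {"op": "play_rows", "data": {"plan": [{"hand":0.085,"tx":0.0,"ty":0.013,"tz":0.04,"ax":0.1,"ay":0,"az":0},{"hand":0.085,"tx":0.0,"ty":0.026,"tz":0.08,"ax":0.2,"ay":0,"az":0},{"hand":0.085,"tx":0.0,"ty":0.039,"tz":0.12,"ax":0.3,"ay":0,"az":0},{"hand":0.085,"tx":0.01,"ty":0.052,"tz":0.158,"ax":0.4,"ay":0,"az":0},{"hand":0.085,"tx":0.025,"ty":0.0625,"tz":0.194,"ax":0.5,"ay":0,"az":0},{"hand":0.085,"tx":0.04,"ty":0.0625,"tz":0.194,"ax":0.58,"ay":0,"az":0},{"hand":0.085,"tx":0.06,"ty":0.0625,"tz":0.194,"ax":0.58,"ay":0,"az":0},{"hand":0.085,"tx":0.075,"ty":0.0625,"tz":0.194,"ax":0.58,"ay":0,"az":0},{"hand":0.085,"tx":0.08,"ty":0.0625,"tz":0.194,"ax":0.58,"ay":0,"az":0},{"hand":0.085,"tx":0.08,"ty":0.0625,"tz":0.194,"ax":0.58,"ay":0,"az":0}]}}

```text
time: 5.52
tcp_pos: [0.507, -0.0816, 0.1518]
tcp_rot: [1.647, 0.855, -1.649]
contact_force: [-0.7, 0.9, 0.2]
finger_gap: 0.0849
```

Run:
```python
from h import *
a=snap('side','s4')
s=arm.state();print(s['tcp_pos'],s['contact_force'],s['time'],s['finger_gap'],s['qpos'],mv((.509,-.08,.108),-35))
cv2.imwrite('pics/c6.png',cv2.resize(a[160:290,260:390,::-1],None,fx=4,fy=4,interpolation=2))
```

```text
[ 0.50798814 -0.08145342  0.15288137] [-0.10337444 -0.64218741  0.74368589] 5.5667 0.08558979398951463 [-2.94351556e-01  3.27155651e-01  1.78504927e+00  1.64911927e-03
  1.03038919e+00  3.20937498e-01] [('t', array([ 0.0449,  0.    , -0.0017])), ('a', array([-0.0053, -0.001 ,  0.0014]))]
```

View pics/c6.png

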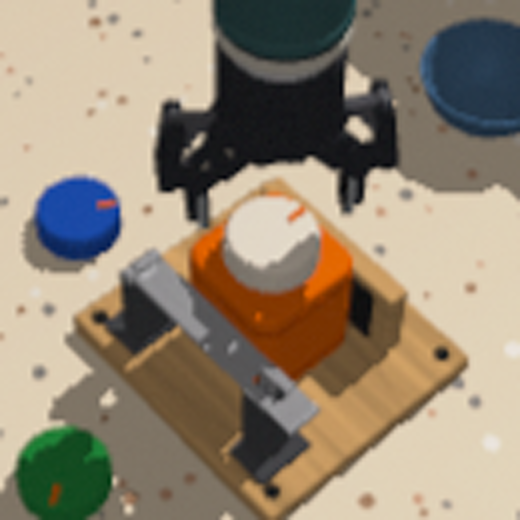

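The open fingers straddle the cap (tips at crop (198,215) and (347,200), cap at (272,235)), well centred. I descend and close gently.

>>> {"op": "play_rows", "data": {"plan": [{"hand":0.085,"tx":0.015,"ty":0,"tz":-0.0015,"ax":0,"ay":0,"az":0},{"hand":0.085,"tx":0.03,"ty":0,"tz":-0.0015,"ax":0,"ay":0,"az":0},{"hand":0.085,"tx":0.04,"ty":0,"tz":-0.0015,"ax":0,"ay":0,"az":0},{"hand":0.085,"tx":0.045,"ty":0,"tz":-0.0015,"ax":0,"ay":0,"az":0},{"hand":0.085,"tx":0.045,"ty":0,"tz":-0.0015,"ax":0,"ay":0,"az":0},{"hand":0.075,"tx":0.045,"ty":0,"tz":-0.0015,"ax":0,"ay":0,"az":0},{"hand":0.068,"tx":0.045,"ty":0,"tz":-0.0015,"ax":0,"ay":0,"az":0},{"hand":0.06,"tx":0.045,"ty":0,"tz":-0.0015,"ax":0,"ay":0,"az":0},{"hand":0.055,"tx":0.045,"ty":0,"tz":-0.0015,"ax":0,"ay":0,"az":0},{"hand":0.055,"tx":0.045,"ty":0,"tz":-0.0015,"ax":0,"ay":0,"az":0},{"hand":0.055,"tx":0.045,"ty":0,"tz":-0.0015,"ax":0,"ay":0,"az":0}], "grip_force": 20}}

```text
time: 6.48
tcp_pos: [0.5093, -0.079, 0.1088]
tcp_rot: [1.648, 0.854, -1.645]
contact_force: [-2.0, 1.9, 6.5]
finger_gap: 0.0645
```

Run:
```python
from h import *
s=arm.state();M=R.from_rotvec(s['tcp_rot']).as_matrix()
print(s['tcp_pos'],s['contact_force'],s['moment'],s['time'],s['finger_gap']);print('toolF',M.T@s['contact_force'],M.round(3))
```

```text
[ 0.50932456 -0.0790004   0.10884023] [-1.97480074  1.88285664  6.49866714] [0.30566027 0.34201984 0.01103269] 6.4833 0.0644518763936637
toolF [-6.49678542 -2.70191374 -0.41122143] [[ 0.001  0.817 -0.577]
 [ 0.002 -0.577 -0.817]
 [-1.    -0.    -0.002]]
```

>>> {"op": "play_rows", "data": {"plan": [{"hand":0.05,"tx":0,"ty":0,"tz":0,"ax":0,"ay":0,"az":0},{"hand":0.05,"tx":0,"ty":0,"tz":0,"ax":0,"ay":0,"az":0},{"hand":0.05,"tx":0,"ty":0,"tz":0,"ax":-0.03,"ay":0,"az":0},{"hand":0.05,"tx":0,"ty":0,"tz":0,"ax":-0.06,"ay":0,"az":0},{"hand":0.05,"tx":0,"ty":0,"tz":0,"ax":-0.09,"ay":0,"az":0},{"hand":0.05,"tx":0,"ty":0,"tz":0,"ax":-0.12,"ay":0,"az":0},{"hand":0.05,"tx":0,"ty":0,"tz":0,"ax":-0.15,"ay":0,"az":0},{"hand":0.05,"tx":-0.0003,"ty":0,"tz":0,"ax":-0.18,"ay":0,"az":0},{"hand":0.05,"tx":-0.0003,"ty":0,"tz":0,"ax":-0.21,"ay":0,"az":0},{"hand":0.05,"tx":-0.0004,"ty":0,"tz":0,"ax":-0.24,"ay":0,"az":0}], "grip_force": 85}}

```text
time: 7.32
tcp_pos: [0.5094, -0.0801, 0.1095]
tcp_rot: [1.48, 1.008, -1.479]
contact_force: [-4.8, -2.9, 7.6]
finger_gap: 0.0621
```

```bash
cat > st.py <<'E'
from h import *
s=arm.state();M=R.from_rotvec(s['tcp_rot']).as_matrix()
print(s['tcp_pos'].round(4),s['contact_force'].round(1),s['moment'].round(2),s['time'],s['finger_gap'].round(4),'yaw',np.degrees(np.arctan2(M[1,1],M[0,1])).round(1),s['joint_efforts'].round(2))
E
python3 st.py
```

```text
Traceback (most recent call last):
  File "st.py", line 3, in <module>
    print(s['tcp_pos'].round(4),s['contact_force'].round(1),s['moment'].round(2),s['time'],s['finger_gap'].round(4),'yaw',np.degrees(np.arctan2(M[1,1],M[0,1])).round(1),s['joint_efforts'].round(2))
                                                                                           ^^^^^^^^^^^^^^^^^^^^^
AttributeError: 'float' object has no attribute 'round'
```

```bash
sed -i "s/s\['finger_gap'\].round(4)/s['finger_gap']/" st.py; python3 st.py
```

```text
[ 0.5094 -0.0801  0.1095] [-4.8 -2.9  7.6] [-0.42  0.54 -0.67] 7.3167 0.06212824291742306 yaw -21.5 [  2.73 -43.77 -20.83   0.8   -1.15  -0.23]
```

>>> {"op": "play_rows", "data": {"plan": [{"hand":0.05,"tx":-0.0001,"ty":0,"tz":0,"ax":-0.03,"ay":0,"az":0},{"hand":0.05,"tx":-0.0002,"ty":0,"tz":0,"ax":-0.06,"ay":0,"az":0},{"hand":0.05,"tx":-0.0002,"ty":0,"tz":0,"ax":-0.09,"ay":0,"az":0},{"hand":0.05,"tx":-0.0003,"ty":0,"tz":0,"ax":-0.12,"ay":0,"az":0},{"hand":0.05,"tx":-0.0004,"ty":0,"tz":0,"ax":-0.15,"ay":0,"az":0},{"hand":0.05,"tx":-0.0005,"ty":0,"tz":0,"ax":-0.18,"ay":0,"az":0},{"hand":0.05,"tx":-0.0005,"ty":0,"tz":0,"ax":-0.21,"ay":0,"az":0},{"hand":0.05,"tx":-0.0006,"ty":0,"tz":0,"ax":-0.24,"ay":0,"az":0},{"hand":0.05,"tx":-0.0007,"ty":0,"tz":0,"ax":-0.27,"ay":0,"az":0},{"hand":0.05,"tx":-0.0008,"ty":0,"tz":0,"ax":-0.3,"ay":0,"az":0}]}}

```text
time: 8.15
tcp_pos: [0.5093, -0.0794, 0.1102]
tcp_rot: [1.266, 1.173, -1.263]
contact_force: [-3.9, 0.5, 7.2]
finger_gap: 0.0627
```

```bash
python3 st.py
python3 - <<'E'
from h import *
a=snap('side','s5');cv2.imwrite('pics/c7.png',cv2.resize(a[160:290,260:390,::-1],None,fx=4,fy=4,interpolation=2))
E
```

```text
[ 0.5093 -0.0794  0.1102] [-3.9  0.5  7.2] [-0.03  0.43 -0.64] 8.15 0.06266294048742706 yaw -4.3 [  0.71 -43.56 -21.03  -0.2   -1.27  -0.16]
```

View pics/c7.png

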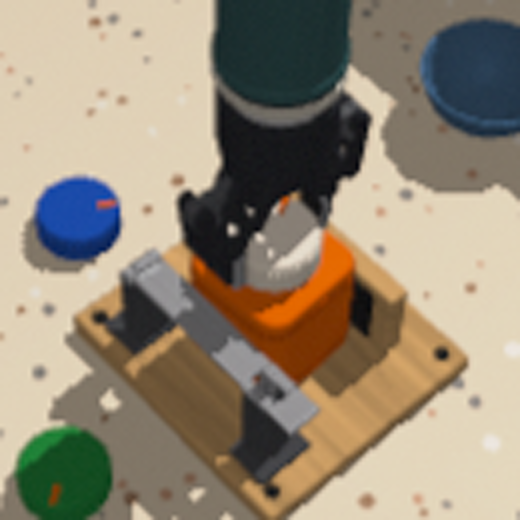

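The mark has moved anticlockwise with the cap, from crop (297,214) to (284,203). The hasp is still home and the canister braced. I keep turning.

>>> {"op": "play_rows", "data": {"plan": [{"hand":0.05,"tx":-0.0001,"ty":0,"tz":0,"ax":-0.03,"ay":0,"az":0},{"hand":0.05,"tx":-0.0002,"ty":0,"tz":0,"ax":-0.06,"ay":0,"az":0},{"hand":0.05,"tx":-0.0002,"ty":0,"tz":0,"ax":-0.09,"ay":0,"az":0},{"hand":0.05,"tx":-0.0003,"ty":0,"tz":0,"ax":-0.12,"ay":0,"az":0},{"hand":0.05,"tx":-0.0004,"ty":0,"tz":0,"ax":-0.15,"ay":0,"az":0},{"hand":0.05,"tx":-0.0005,"ty":0,"tz":0,"ax":-0.18,"ay":0,"az":0},{"hand":0.05,"tx":-0.0005,"ty":0,"tz":0,"ax":-0.21,"ay":0,"az":0},{"hand":0.05,"tx":-0.0006,"ty":0,"tz":0,"ax":-0.24,"ay":0,"az":0},{"hand":0.05,"tx":-0.0007,"ty":0,"tz":0,"ax":-0.27,"ay":0,"az":0},{"hand":0.05,"tx":-0.0008,"ty":0,"tz":0,"ax":-0.3,"ay":0,"az":0},{"hand":0.05,"tx":-0.0009,"ty":0,"tz":0,"ax":-0.33,"ay":0,"az":0}]}}

```text
time: 9.12
tcp_pos: [0.5086, -0.0793, 0.1112]
tcp_rot: [1.02, 1.321, -1.018]
contact_force: [-6.1, 1.1, 9.7]
finger_gap: 0.0625
```

```bash
python3 st.py
```

```text
[ 0.5086 -0.0793  0.1112] [-6.1  1.1  9.7] [ 0.11  0.74 -0.46] 9.1167 0.06254705853188658 yaw 14.6 [ 5.800e-01 -4.268e+01 -2.161e+01  1.000e-02 -1.850e+00  4.000e-02]
```

>>> {"op": "play_rows", "data": {"plan": [{"hand":0.05,"tx":-0.0001,"ty":0,"tz":0,"ax":-0.03,"ay":0,"az":0},{"hand":0.05,"tx":-0.0002,"ty":0,"tz":0,"ax":-0.06,"ay":0,"az":0},{"hand":0.05,"tx":-0.0002,"ty":0,"tz":0,"ax":-0.09,"ay":0,"az":0},{"hand":0.05,"tx":-0.0003,"ty":0,"tz":0,"ax":-0.12,"ay":0,"az":0},{"hand":0.05,"tx":-0.0004,"ty":0,"tz":0,"ax":-0.15,"ay":0,"az":0},{"hand":0.05,"tx":-0.0005,"ty":0,"tz":0,"ax":-0.18,"ay":0,"az":0},{"hand":0.05,"tx":-0.0005,"ty":0,"tz":0,"ax":-0.21,"ay":0,"az":0},{"hand":0.05,"tx":-0.0005,"ty":0,"tz":0,"ax":-0.21,"ay":0,"az":0}]}}

```text
time: 9.78
tcp_pos: [0.5086, -0.0795, 0.1116]
tcp_rot: [0.86, 1.396, -0.858]
contact_force: [-5.5, -0.7, 9.7]
finger_gap: 0.0627
```

```bash
python3 st.py
```

```text
[ 0.5086 -0.0795  0.1116] [-5.5 -0.7  9.7] [-0.01  0.73  0.01] 9.7833 0.06266464928813546 yaw 26.7 [  0.63 -43.09 -21.47   0.45  -1.72  -0.45]
```

>>> {"op": "play_rows", "data": {"plan": [{"hand":0.05,"tx":-0.0001,"ty":0,"tz":0,"ax":-0.03,"ay":0,"az":0},{"hand":0.05,"tx":-0.0003,"ty":0,"tz":0,"ax":-0.06,"ay":0,"az":0},{"hand":0.05,"tx":-0.0004,"ty":0,"tz":0,"ax":-0.09,"ay":0,"az":0},{"hand":0.05,"tx":-0.0005,"ty":0,"tz":0,"ax":-0.12,"ay":0,"az":0}]}}

```text
time: 10.12
tcp_pos: [0.5091, -0.0798, 0.1117]
tcp_rot: [0.768, 1.431, -0.767]
contact_force: [-2.8, -2.1, 2.2]
finger_gap: 0.0626
```

```bash
python3 st.py;python3 - <<'E'
from h import *
a=snap('side','s6');cv2.imwrite('pics/c8.png',cv2.resize(a[160:290,260:390,::-1],None,fx=4,fy=4,interpolation=2))
E
```

```text
[ 0.5091 -0.0798  0.1117] [-2.8 -2.1  2.2] [-0.25  0.41 -0.07] 10.1167 0.06262847008754127 yaw 33.6 [  1.25 -46.44 -21.43   0.68  -0.72   0.4 ]
```

View pics/c8.png

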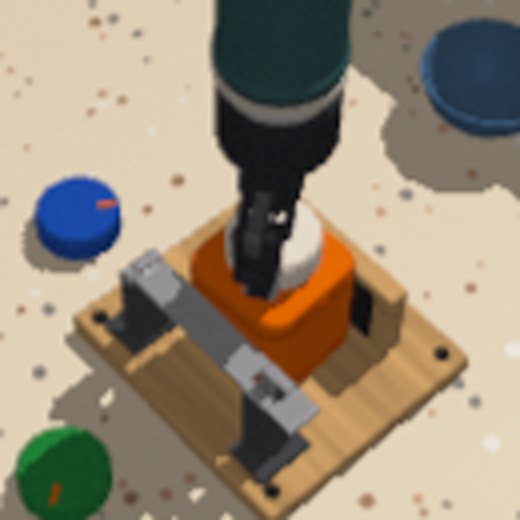

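The torque has gone to about 0 after roughly 68°, and the vertical force has dropped, so the threads have let go. I lift a little and check.

>>> {"op": "play_rows", "data": {"plan": [{"hand":0.05,"tx":-0.002,"ty":0,"tz":0,"ax":0,"ay":0,"az":0},{"hand":0.05,"tx":-0.004,"ty":0,"tz":0,"ax":0,"ay":0,"az":0},{"hand":0.05,"tx":-0.006,"ty":0,"tz":0,"ax":0,"ay":0,"az":0}]}}

```text
time: 10.42
tcp_pos: [0.5093, -0.0795, 0.1172]
tcp_rot: [0.77, 1.431, -0.768]
contact_force: [-1.6, -2.5, -2.0]
finger_gap: 0.0625
```

```bash
python3 st.py
```

```text
[ 0.5093 -0.0795  0.1172] [-1.6 -2.5 -2. ] [-0.33  0.23 -0.03] 10.4167 0.06251049116419269 yaw 33.5 [  1.12 -48.04 -22.09   0.65  -0.38   0.  ]
```

>>> {"op": "play_rows", "data": {"plan": [{"hand":0.05,"tx":-0.004,"ty":0,"tz":0,"ax":0,"ay":0,"az":0},{"hand":0.05,"tx":-0.009,"ty":0,"tz":0,"ax":0,"ay":0,"az":0},{"hand":0.05,"tx":-0.014,"ty":0,"tz":0,"ax":0,"ay":0,"az":0},{"hand":0.05,"tx":-0.019,"ty":0,"tz":0,"ax":0,"ay":0,"az":0},{"hand":0.05,"tx":-0.024,"ty":0,"tz":0,"ax":0,"ay":0,"az":0},{"hand":0.05,"tx":-0.029,"ty":0,"tz":0,"ax":0,"ay":0,"az":0},{"hand":0.05,"tx":-0.032,"ty":0,"tz":0,"ax":0,"ay":0,"az":0},{"hand":0.05,"tx":-0.033,"ty":0,"tz":0,"ax":0,"ay":0,"az":0},{"hand":0.05,"tx":-0.033,"ty":0,"tz":0,"ax":0,"ay":0,"az":0},{"hand":0.05,"tx":-0.033,"ty":0,"tz":0,"ax":0,"ay":0,"az":0}]}}

```text
time: 11.25
tcp_pos: [0.5094, -0.0794, 0.1501]
tcp_rot: [0.77, 1.431, -0.767]
contact_force: [-0.4, -0.4, -0.5]
finger_gap: 0.0625
```

```bash
python3 st.py;python3 - <<'E'
from h import *
a=snap('side','s7');b=snap('top','t7')
C=np.zeros((550,800,3),np.uint8);C[:520,:520]=cv2.resize(a[160:290,260:390,::-1],None,fx=4,fy=4,interpolation=2)
C[:350,525:800]=cv2.resize(b[190:260,315:370,::-1],None,fx=5,fy=5,interpolation=2);cv2.imwrite('pics/c9.png',C)
E
```

```text
[ 0.5094 -0.0794  0.1501] [-0.4 -0.4 -0.5] [ 0.03 -0.07  0.06] 11.25 0.06246691026064291 yaw 33.5 [ 1.000e-02 -4.639e+01 -2.313e+01  1.000e-02 -0.000e+00  0.000e+00]
```

View pics/c9.png

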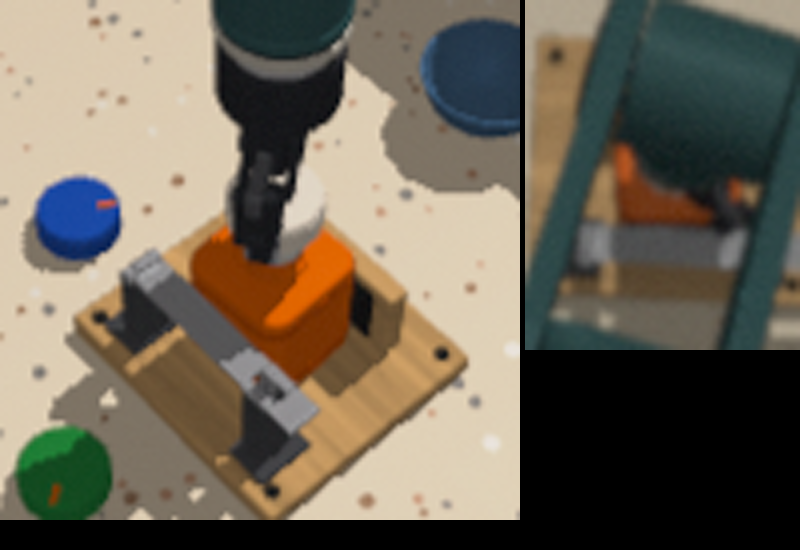

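The cap is up in the gripper (crop (290,215)), clear of the canister. The canister edge at (353,262) has not moved and the hasp is home.

```bash
python3 -c "
from station import arm
print(arm.finish_job())"
```

```text
the job is handed in; nothing more can be done
None
```

The hasp is closed over the catch and the white cap is unscrewed and lifted off. The gripper still holds it about 18 mm above the mouth. I handed the job in at about 11.4 s of the 51 s; no verdict is reported.

- **Hasp:** I swung it down with shut fingers until it bottomed, with the fingertips at 95.5 mm height and a peak push of about 32 N. The pictures show the staple through the slot, both before the unscrewing and at the end.
- **Unscrewing:** I gripped the cap at 85 N and turned it anticlockwise about 69° in all. The torque was about 0.65 N m, then fell to about 0 past 62°, where I took the threads to have let go. The mark was last seen partway, following the turn. The gripper hid it after that, so the final angle is the hand's rotation, not the mark's.
- **Lift:** A first 6 mm lift met only about 2 N, so I raised it straight up to about 41 mm above its shut height.
- **Last checks:** The finger gap was 62.5 mm and the outside force was near 0, with the canister unmoved in the picture. I judged the cap's level from the tool pointing down and did not measure it. The last close-up shows the bowl and look-alike caps in place. The jug and steamer were out of frame, but nothing came near them.

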